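# Lock the battery hatch of the bench scale

## Task

The kitchen scale lies upside down and the wide-slotted screw of its battery hatch is still loose. Take the screwdriver out of the wooden block, seat its blade in the slot and turn the screw clockwise to its stop (under half a turn), keeping the blade firmly but not forcefully pressed in all the while (some 9 to 15 N; never over 20 N), for the screw sinks as it turns; do not force it once it has reached the stop. Then stand the screwdriver upright in its block again, fully down, without touching the scale with the gripper or moving the salt shaker, timer or tape roll.

Things in the scene. Friction and masses are not known exactly. Their poses are not given: they have to be found in the camera images.
- screwdriver: Screwdriver, black handle, wide flat steel blade, 151 mm long, about 0.12 kg, standing loose, blade down, in the wooden block. Origin at the centre of the blade's tip; z up along the shank to the handle, x along the blade's width. Blade 16 mm wide (x), 3.2 mm thick (y), 15 mm long, its last 2 mm stepped down to 14 x 2 mm; shank diameter 9 mm.
- driver_grip (a point): Middle of the screwdriver's handle, 118 mm above the blade's tip: a good place to grip. Axes as the screwdriver's. The handle is square, 24 x 24 mm, its sides facing x and y, from 81 to 147 mm above the tip; below it a round collar 32 mm across, 75 to 81 mm above the tip, whose flat underside rests on the block.
- tool_block: Light wooden block 75 x 75 x 85 mm, fixed. Origin at the centre of its underside; through its middle runs a vertical square hole 22 x 22 mm, chamfered, sides along x and y. With the collar resting on the block the screwdriver's tip is 10 mm above this origin. Block and scale may stand in either place, left or right.
- scale: Bench scale lying upside down, fixed, 150 (x) x 190 (y) x 62 mm: steel pan below, white body (top at 46 mm), black rubber feet on top at the corners, to 56 mm. Origin at the centre of its underside. On top a grey ribbed battery hatch; at x = 0, y = -25 mm a grey round collar holds the screw.
- hatch_screw (a joint): Turn of the hatch screw in rad, growing clockwise seen from above: at 0 the slot runs along the scale's x, at q it is turned clockwise from that by q. It starts at 0 to 0.4; hard stop at 1.6. The screw sinks 2.5 mm per rad (4 mm from 0 to 1.6). Friction torque 0.1 N m; it stays where it is left. The blade has about 0.1 rad of play each way in the slot.
- hatch_collar (a point): Centre of the rim of the round grey collar (inside diameter 30 mm), 62.5 mm above the scale's underside, on the screw's axis; axes of the scale. The screw's steel head, 26 mm across, has a slot 19 x 5 mm, 5 mm deep. With the joint at 0 the head's top is about 3.5 mm above the rim and the slot's floor 1.5 mm below it, but this height differs up to 4.5 mm either way: feel for it.
- screw_seat (a joint): How far (m) the screw's sprung seat is pushed down by the blade, 0 when nothing presses; the screw's sinking is not counted. Preload 4 N, then 10 N per mm, so 10 N at 0.6 mm and 20 N at 1.6 mm; it bottoms at 2.2 mm.
- salt_shaker: White salt shaker, diameter 43 mm, 73 mm high, standing loose behind the work; origin at the centre of its underside.
- timer: Round white wind-up timer with a knob on top, diameter 62 mm, 44 mm high, standing loose behind the work; origin at the centre of its underside.
- tape_roll: Roll of tape lying flat, outside diameter 96 mm, 25 mm high, loose at the left of the work; origin at the centre of its underside.
Mind the look-alikes: they are no part of the job. What is shaped like the tool_block but red is not meant.

How it is judged:
On the way, in this order (a step that is already met when the one before it is completed fails the run):
1. the blade presses down on the screw, within 4 mm of its axis, with more than 7 N (seat pushed down 0.3 mm), the screw not yet turned far (value of joint screw_seat above 0.0003 m and horizontal distance between screwdriver and hatch_collar below 0.004 m and contact force between screwdriver and scale above 3 N and value of joint hatch_screw below 0.8 rad), for 0.2 s.
2. the screw is being driven, past 0.9 rad, with the blade still within 4 mm of its axis and pressing down with more than 7 N (seat pushed down 0.3 mm) (value of joint screw_seat above 0.0003 m and horizontal distance between screwdriver and hatch_collar below 0.004 m and contact force between screwdriver and scale above 3 N and value of joint hatch_screw between 0.9 and 1.45 rad), for 0.1 s.
3. the screw is at its stop (over 1.5 rad), with the blade still within 4 mm of its axis and pressing down with more than 7 N (seat pushed down 0.3 mm) (value of joint screw_seat above 0.0003 m and horizontal distance between screwdriver and hatch_collar below 0.004 m and contact force between screwdriver and scale above 3 N and value of joint hatch_screw above 1.5 rad), for 0.2 s.
At the end, for the whole second after the job is handed in: The screw is at its stop (over 1.5 rad); the screwdriver stands at rest, upright within 0.08 rad, blade down in the block's hole, its collar down on the block (tip within 3 to 4 mm of 10 mm above the block's underside, within 12 mm of its axis) (value of joint hatch_screw above 1.5 rad and angle between screwdriver's own z axis and vertical below 0.08 rad and z of screwdriver in the frame of tool_block between 0.006 and 0.013 m and horizontal distance between screwdriver and tool_block below 0.012 m and linear speed of screwdriver below 0.02 m/s); the robot touches nothing.
It fails at once if the screw is pressed down with more than 20 N (seat pushed down 1.6 mm) (value of joint screw_seat above 0.0016 m).
It fails at once if the screw is forced (push and twist together over 80 N at the blade, some 0.5 N m of twist) (contact force between screwdriver and scale above 80 N).
It fails at once if the gripper or arm itself touches the scale or its screw (contact force between any of the fingers, the arm and scale above 1 N).
It fails at once if the salt shaker, timer or tape roll is moved more than 15 mm (distance of any of salt_shaker, timer, tape_roll from where it was at the start of the episode above 0.015 m).
It also fails if it takes over 67 s, if anything falls off the work surface, if the arm or the gripper's body presses on something with over 40 N, if the wrist force passes 120 N, or if a joint passes its speed limit or range.

## Robot

A 7-joint arm with a two-finger parallel gripper is mounted at the origin on a cart in front of the work surface, level with it; the furniture and walls round the work are solid. World frame = base frame: x ahead of the robot, y to its left, z up, the work surface at z = 0. Lengths are in m, angles in rad, forces in N, time in s.
With the tool pointing down it reaches from about 0.425 to 0.875 m from the base axis. Payload 4.7 kg.
Tool frame: the origin (TCP) lies midway between the tips of the shut fingers; the grasp point (between the pads) lies 19 mm behind it; z points along the fingers, y is the line along which they close (so a half turn about z gives the same grasp; the last joint's range is limited). The gripper opens to 87 mm and grips with 3 to 60 N. Pads are 19 mm wide; open, the fingers measure 117 mm over their backs; the gripper's body (75 mm by 190 mm) begins 51 mm behind the grasp point.
Start: joints at [-1.087, 0.321, -0.07, 1.45, 0.023, 1.371, -0.057], TCP at [0.294, 0.58, 0.223] pointing down, gripper open.
Joint ranges: [-2.86, 2.86], [-0.3, 2.09], [-1.38, 1.24], [0.06, 2.45], [-1.56, 4.7], [0.09, 2.05], [-2.69, 2.69]. Speed limits (rad/s): [2.57, 2.57, 3.14, 3.14, 3.14, 3.14, 3.14].

## Interface

Orientations are given as a rotation vector (axis times angle).
In Python, from bench import ctrl gives the robot as it stands. The module is installed in compiled form; this text tells all that it offers.
- The arm moves only by the shell command python3 -m handwheel 'ROWS' [FORCE]. ROWS is JSON, a list of rows, each a list of 7 numbers: the finger opening in m, from 0 to 0.087, then the shift along the tool's x, y, z in m, then the turn, a rotation vector about the tool's x, y, z in degrees. A call has 1 to 12 rows; each row shifts and turns the commanded pose from where the row before left it, along the tool's axes as they then stand; what a row does not reach is not made up. A row lasts 1/8 s, in which the tool goes at most 62.5 mm and 10.7 degrees, less where a joint would pass 70% of its speed; a pose out of reach is approached as far as the arm can. A call is refused whole if a number of a shift passes 0.0625 or a number of a turn 10.7, either way. A call with a gripper value outside its range is refused whole. The fingers move at their own pace and stop on an object; FORCE is the grip in N (left out, the last holds). Time passes only in rows, so rows that do not move let the fingers close. It gives the time, the measured TCP pose, the force, the opening and the grip force at its end, in the units of the state.
- ctrl.get_state(): the state, without advancing time (a new reading comes with each control period).
- ctrl.get_image(name): name is "scene" or "top" or "wrist"; returns (picture, depth): 400x640x3 uint8, blue, green, red; 400x640 float32, m along the optical axis (not along the pixel's ray), 0 where there is no reading.
- ctrl.camera_info(name): a dict with "intrinsics" (3x3 intrinsics, pixels), "D" ([k1, k2, p1, p2, k3] as OpenCV has them; the pictures are not rectified), "R" (3x3) and "t" (3): a world point X has camera coordinates R X + t. Camera axes: x right, y down, z forward; pixel columns grow to the right and rows downward; lengths in m; the calibration is good to about 2 mm. A picture is of the moment at which its call begins: read the wrist's pose just before it. camera_info takes no time and is no camera call; for the wrist camera it gives the pose at the moment of the call.
- ctrl.close_job(): hands the job in; it is judged then, once.
The state is a dict: "time": time; "joint_positions": joint angles; "qd": joint speeds; "joint_torque": joint torques, N m; "position": TCP position; "tool_rot": TCP orientation; "ft_force": force on the tool from outside, world axes, zero at the start; "torque": the same for the moment, N m; "grip_width": opening from 0.0 (shut) to 1.0 (fully open); "grip_force": force on a finger pad.
Only numpy, scipy, OpenCV 4.12 (cv2) and the standard library are available. Lean on these libraries where they do the work, as an engineer would, in place of code of your own. Each camera call takes 0.05 s, during which the arm holds its last target. There are 200 camera calls.

## Working session

There is one attempt and no reset: what is moved stays moved. The work goes in short steps, Python scripts to look and compute and a shell command to move; the robot and the scene stay as the last step left them, time stands still between calls to the robot, and variables do not carry over. Pictures are saved under pics/ and viewed, at most 10 in all, crops included, and the job is handed in when it is done.

```bash
mkdir -p pics
python3 - <<'E'
from bench import ctrl
import cv2,numpy as np
s=ctrl.get_state();print({k:np.round(v,3).tolist() for k,v in s.items()})
for n in("scene","top"):
    im,d=ctrl.get_image(n);np.savez(f"{n}.npz",im=im,d=d);cv2.imwrite(f"pics/{n}0.png",im)
    c=ctrl.camera_info(n);print(n,{k:np.round(v,3).tolist() for k,v in c.items()})
E
```

```text
{'time': 0.0, 'joint_positions': [-1.087, 0.322, -0.07, 1.452, 0.023, 1.371, -0.057], 'qd': [-0.001, -0.002, -0.001, -0.0, -0.001, -0.0, -0.001], 'joint_torque': [0.0, -49.129, -0.404, -31.253, -0.064, 0.044, 0.0], 'position': [0.294, 0.579, 0.221], 'tool_rot': [-0.731, -3.055, 0.003], 'ft_force': [0.225, 0.156, -0.246], 'torque': [0.006, 0.034, -0.028], 'grip_force': 0.0, 'grip_width': 0.997}
scene {'intrinsics': [[502.084, 0.0, 324.831], [0.0, 502.084, 210.889], [0.0, 0.0, 1.0]], 'D': [0.034, 0.0, 0.0, 0.0, 0.0], 'R': [[0.478, -0.878, -0.023], [-0.475, -0.236, -0.847], [0.739, 0.416, -0.53]], 't': [-0.195, 0.351, 0.919]}
top {'intrinsics': [[504.936, 0.0, 312.938], [0.0, 504.936, 198.573], [0.0, 0.0, 1.0]], 'D': [-0.072, 0.0, 0.0, 0.0, 0.0], 'R': [[0.014, -1.0, -0.02], [-0.995, -0.012, -0.096], [0.096, 0.022, -0.995]], 't': [0.078, 0.576, 1.263]}
```

View pics/top0.png

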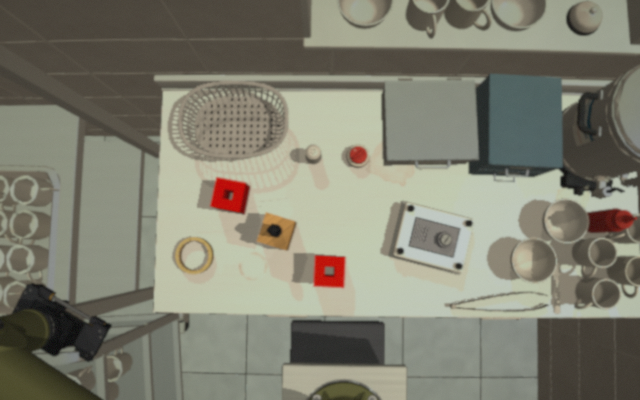

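View pics/scene0.png

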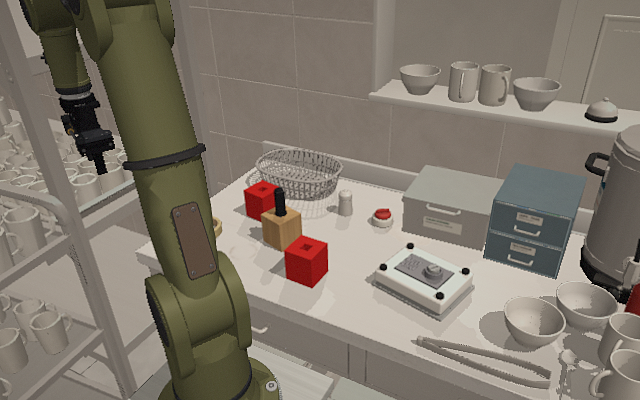

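The top view shows the wooden block at (276,231) with the black driver handle on it. The red look-alikes are at (230,195) and (329,270). The scale is at (434,236) with its screw at (443,240), the shaker at (313,153), the timer at (357,156) and the tape roll at (193,254). The scene view confirms it: only the wooden block holds the driver. I choose the wooden block.

```bash
cat > h.py <<'E'
import numpy as np,cv2
from bench import ctrl
from scipy.spatial.transform import Rotation as Ro
def ray(c,uv):
    K=np.array(c["intrinsics"]);R=np.array(c["R"]);t=np.array(c["t"])
    p=cv2.undistortPoints(np.array(uv,float).reshape(-1,1,2),K,np.array(c["D"],float))[:,0]
    return -R.T@t,np.c_[p,np.ones(len(p))]@R
def plane(c,uv,z):
    o,d=ray(c,uv);return o+d*((z-o[2])/d[:,2])[:,None]
def proj(c,X):
    return cv2.projectPoints(np.array(X,float).reshape(-1,3),cv2.Rodrigues(np.array(c["R"],float))[0],np.array(c["t"],float),np.array(c["intrinsics"],float),np.array(c["D"],float))[0][:,0]
def blobs(m,amin=8):
    n,l,s,ce=cv2.connectedComponentsWithStats(m.astype(np.uint8));return [(s[i,4],ce[i],l==i) for i in range(1,n) if s[i,4]>=amin]
E
python3 - <<'E'
from h import *
c=ctrl.camera_info("top");f=np.load("top.npz");im,d=f["im"],f["d"]
hsv=cv2.cvtColor(im,cv2.COLOR_BGR2HSV)
roi=np.zeros(d.shape,bool);roi[205:255,250:303]=1
w=roi&(hsv[...,1]>90)&(hsv[...,0]>8)&(hsv[...,0]<30)&(hsv[...,2]>150)
a,ce,m=max(blobs(w),key=lambda b:b[0]);pts=np.argwhere(m)[:,::-1]
hull=cv2.convexHull(pts.astype(np.int32))[:,0]
P=plane(c,hull,.085)[:,:2].astype(np.float32);print("block top rect",cv2.minAreaRect(P*1000),np.median(d[m]))
k=roi&(hsv[...,2]<60)
for a,ce,m in blobs(k,10):print("dark",a,ce,plane(c,[ce],.161),"d",d[m].min())
roi[:]=0;roi[195:275,385:480]=1
for a,ce,m in blobs(roi&(hsv[...,2]<75),6):print("foot",a,ce,plane(c,[ce],.056))
print("screw",plane(c,[[443,240]],.065))
for n,p,z in(("shaker",(313,153),.07),("timer",(357,156),.04),("tape",(193,254),.025),("redA",(230,195),.085),("redB",(329,270),.085)):print(n,plane(c,[p],z).round(3))
x=cv2.resize(im[185:285,170:490],None,fx=2.5,fy=2.5,interpolation=cv2.INTER_CUBIC);cv2.imwrite("pics/crop1.png",x)
E
```

```text
block top rect ((489.17401123046875, 175.48597717285156), (74.60108184814453, 74.56880187988281), 73.28972625732422) 1.2297474
dark 105 [274.03809524 230.20952381] [[0.48870562 0.17061939 0.161     ]] d 1.150157
foot 20 [410.1  208.05] [[ 0.55175193 -0.15773218  0.056     ]]
foot 19 [468.21052632 222.63157895] [[ 0.5170421  -0.30294948  0.056     ]]
foot 13 [436.61538462 239.30769231] [[ 0.47471078 -0.22350275  0.056     ]]
foot 18 [399.77777778 250.5       ] [[ 0.44598935 -0.1318814   0.056     ]]
foot 17 [458.11764706 265.58823529] [[ 0.41037475 -0.27661165  0.056     ]]
screw [[ 0.4730173  -0.23728403  0.065     ]]
shaker [[0.686 0.086 0.07 ]]
timer [[ 0.685 -0.026  0.04 ]]
tape [[0.429 0.391 0.025]]
redA [[0.576 0.289 0.085]]
redB [[0.397 0.043 0.085]]
```

View pics/crop1.png

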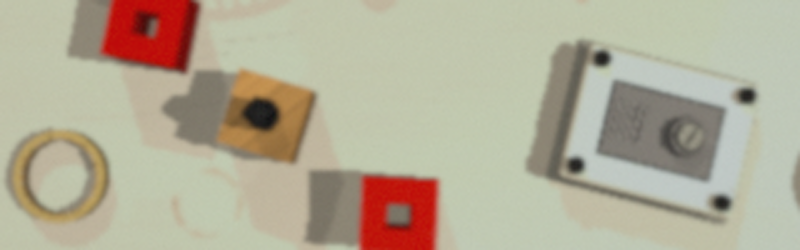

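The crop shows that the wooden block at (267,115) is the only one with the black handle in its hole. Both red blocks are empty. On the scale, the round steel screw with its slot is at crop (688,137).

```bash
cat >> h.py <<'E'
def need(x,y,z,closing=None,st=None):
    "tool-axis shift to world xyz; turn about tool z (deg) so tool y lies along world angle `closing` (mod 180)"
    s=st or ctrl.get_state();R=Ro.from_rotvec(s["tool_rot"]).as_matrix()
    a=np.degrees(np.arctan2(R[1,1],R[0,1]));print("pos",np.round(s["position"],4),"y-axis ang",a.round(2),"tilt",(R[:2,2]).round(4),"t",round(s["time"],2),"q",np.round(s["joint_positions"],2))
    print("shift now-axes",(R.T@(np.array([x,y,z])-s["position"])).round(4))
    if closing is not None:
        b=(closing-a+90)%180-90;print("turn about tool z",(-b).round(2))
        R2=(Ro.from_rotvec([0,0,np.radians(b)])).as_matrix()@R
        print("shift after turn",(R2.T@(np.array([x,y,z])-s["position"])).round(4))
E
python3 - <<'E'
from h import *
need(.489,.172,.27,-16.7);need(.489,.172,.27,73.3)
c=ctrl.camera_info("wrist");R=np.array(c["R"]);t=np.array(c["t"]);s=ctrl.get_state();T=Ro.from_rotvec(s["tool_rot"]).as_matrix()
print("cam in tool",T.T@(-R.T@t-s["position"]),"axes in tool",(T.T@R.T).round(3),c["intrinsics"][0][0])
E
```

```text
pos [0.2941 0.5791 0.2216] y-axis ang 63.08 tilt [-0.0007 -0.0015] t 0.1 q [-1.09  0.32 -0.07  1.45  0.02  1.37 -0.06]
shift now-axes [-0.3581 -0.2749 -0.0479]
turn about tool z 79.78
shift after turn [-0.334   0.3036 -0.0489]
pos [0.2941 0.5791 0.2216] y-axis ang 63.08 tilt [-0.0007 -0.0015] t 0.1 q [-1.09  0.32 -0.07  1.45  0.02  1.37 -0.06]
shift now-axes [-0.3581 -0.2749 -0.0479]
turn about tool z -10.22
shift after turn [-0.3037 -0.334  -0.0478]
cam in tool [ 0.06794582  0.00115212 -0.16286813] axes in tool [[ 0.    -0.969 -0.249]
 [ 1.     0.    -0.   ]
 [ 0.    -0.249  0.969]] 348.06173976801216
```

```bash
python3 -m handwheel '[[0.087,-0.0448,-0.0344,-0.011,0,0,0],[0.087,-0.0448,-0.0344,-0.011,0,0,0],[0.087,-0.0448,-0.0344,-0.011,0,0,0],[0.087,-0.0448,-0.0344,-0.011,0,0,0],[0.087,-0.0448,-0.0344,-0.011,0,0,0],[0.087,-0.0448,-0.0344,-0.011,0,0,0],[0.087,-0.0448,-0.0344,-0.011,0,0,0],[0.087,-0.0448,-0.0344,-0.011,0,0,0],[0.087,0,0,0,0,0,-10.2],[0.087,0,0,0,0,0,0],[0.087,0,0,0,0,0,0]]'
python3 - <<'E'
from h import *
need(.489,.172,.109,73.3)
c=ctrl.camera_info("wrist");im,d=ctrl.get_image("wrist");np.savez("w1.npz",im=im,d=d,**{k:c[k] for k in("R","t","intrinsics","D")});cv2.imwrite("pics/w1.png",im)
E
```

```text
time: 1.48
position: [0.4887, 0.1729, 0.3101]
tool_rot: [-0.458, -3.107, 0.0]
ft_force: [-0.5, 0.6, -1.0]
grip_width: 1.002
grip_force: 0.0
pos [0.4887 0.1729 0.3101] y-axis ang 73.23 tilt [-0.0009 -0.0002] t 1.48 q [-0.64  0.01  0.25  1.64 -0.    1.5   0.89]
shift now-axes [-0.0007 -0.0006  0.2011]
turn about tool z -0.07
shift after turn [-0.0007 -0.0006  0.2011]
```

View pics/w1.png

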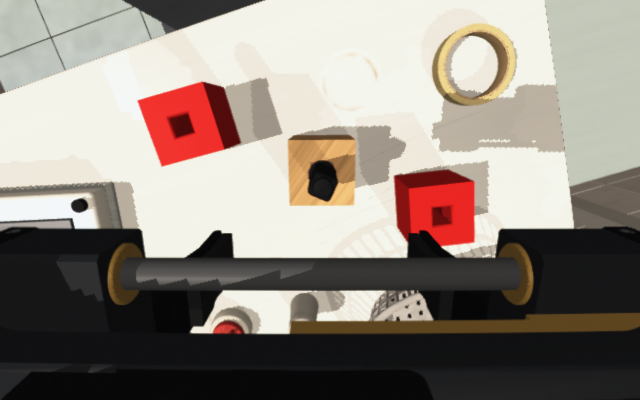

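The wrist view shows the wooden block square-on at (322,172). The black handle stands in it with its top at about (323,188), slightly turned relative to the block.

Run:
```python
from h import *
f=np.load("w1.npz");im,d=f["im"],f["d"];c={k:f[k] for k in("R","t","intrinsics","D")}
vs,us=np.mgrid[130:215,280:365];uv=np.c_[us.ravel(),vs.ravel()]
o,r=ray(c,uv);P=o+r*d[vs,us].ravel()[:,None]
z=P[:,2];print(np.histogram(z,bins=np.arange(.08,.17,.005)))
top=P[(z>.157)&(z<.166)];print(len(top),np.median(top[:,2]),cv2.minAreaRect((top[:,:2]*1000).astype(np.float32)))
b=P[(z>.080)&(z<.090)];print(cv2.minAreaRect((b[:,:2]*1000).astype(np.float32)))
g=im[130:215,280:365];cv2.imwrite("pics/w1c.png",cv2.convertScaleAbs(cv2.resize(g,None,fx=7,fy=7,interpolation=cv2.INTER_CUBIC),alpha=2.5,beta=20))
co=[.4887,.1729]
dark=(g.max(2)<60);n=[x for x in blobs(dark,20)];print([(a,ce+[280,130]) for a,ce,_ in n])
```

```text
(array([ 723, 2745,  101,   14,   14,   19,   18,   19,   19,   19,   21,
         25,   22,   24,   77,  289,  272]), array([0.08 , 0.085, 0.09 , 0.095, 0.1  , 0.105, 0.11 , 0.115, 0.12 ,
       0.125, 0.13 , 0.135, 0.14 , 0.145, 0.15 , 0.155, 0.16 , 0.165]))
427 0.1604987898912923 ((489.523681640625, 175.3029327392578), (21.12543487548828, 21.483959197998047), 50.05180740356445)
((488.905029296875, 175.01675415039062), (75.13983917236328, 75.49607849121094), 73.63092803955078)
[(np.int32(893), array([322.08398656, 179.70324748]))]
```

View pics/w1c.png

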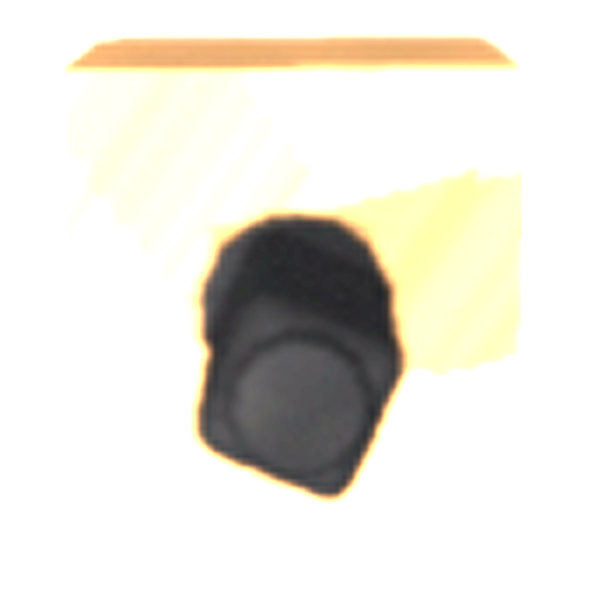

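The close crop shows a round cap on the square handle. Corner pixels in the crop are (203,440), (337,496) and (402,365).

Run:
```python
from h import *
f=np.load("w1.npz");im=f["im"];c={k:f[k] for k in("R","t","intrinsics","D")}
g=cv2.resize(im[130:215,280:365],None,fx=8,fy=8,interpolation=cv2.INTER_CUBIC)
m=blobs(cv2.convertScaleAbs(g,alpha=2.5,beta=20).max(2)<150,200);m=max(m,key=lambda b:b[0])[2]
cn=max(cv2.findContours(m.astype(np.uint8),0,1)[0],key=cv2.contourArea)[:,0]
uv=cn/8+[280-.44,130-.44]
P=plane(c,uv,.157)[:,:2]*1000
def fit(a,b):  # line from contour between crop points (7x scale)
    a=np.array(a)/7+[280,130];b=np.array(b)/7+[280,130];n=(b-a)/np.linalg.norm(b-a)
    s=(uv-a)@n;e=np.abs((uv-a)@[-n[1],n[0]]);L=np.linalg.norm(b-a)
    k=(s>.2*L)&(s<.8*L)&(e<2);v=cv2.fitLine(P[k].astype(np.float32),2,0,.01,.01).ravel();return k.sum(),np.degrees(np.arctan2(v[1],v[0])),v[2:]
print(fit((203,440),(337,496)),fit((337,496),(402,365)))
need(.4892,.175,.109,73.3)
```

```text
(np.int64(92), np.float32(50.6677), array([498.14877, 169.6341 ], dtype=float32)) (np.int64(93), np.float32(-39.76255), array([496.68716, 183.95027], dtype=float32))
pos [0.4887 0.1729 0.3101] y-axis ang 73.27 tilt [-0.0007 -0.0002] t 1.52 q [-0.64  0.01  0.25  1.64 -0.    1.5   0.89]
shift now-axes [-0.      0.0022  0.2011]
turn about tool z -0.03
shift after turn [-0.      0.0022  0.2011]
```

```bash
python3 -m handwheel '[[0.087,0,0,0,0,0,7.6],[0.087,0,0,0,0,0,7.6],[0.087,0,0,0.02,0,0,7.6],[0.087,0.001,0.002,0.045,0,0,0],[0.087,0,0,0.045,0,0,0],[0.087,0,0,0.045,0,0,0],[0.087,0,0,0.03,0,0,0],[0.087,0,0,0.016,0,0,0],[0.087,0,0,0,0,0,0]]' 50
python3 -m handwheel '[[0.01,0,0,0,0,0,0],[0.01,0,0,0,0,0,0],[0.01,0,0,0,0,0,0],[0.01,0,0,0,0,0,0],[0.01,0,0,0,0,0,0],[0.01,0,0,0,0,0,0],[0.01,0,0,0,0,0,0]]' 50
python3 -c "
from h import *
need(.489,.175,.29)"
```

```text
time: 2.65
position: [0.4891, 0.1744, 0.1089]
tool_rot: [-1.061, -2.956, 0.002]
ft_force: [-0.8, 0.3, 1.6]
grip_width: 1.005
grip_force: 0.0
time: 3.52
position: [0.4898, 0.1741, 0.1095]
tool_rot: [-1.062, -2.957, -0.0]
ft_force: [-0.1, -1.0, 0.3]
grip_width: 0.283
grip_force: 0.6
pos [0.4898 0.1741 0.1095] y-axis ang 50.48 tilt [-0.      0.0001] t 3.52 q [-0.63  0.13  0.25  1.92 -0.04  1.09  0.52]
shift now-axes [ 0.0011  0.0002 -0.1805]
```

```bash
python3 -m handwheel '[[0.01,0,0,0,0,0,0],[0.01,0,0,0,0,0,0],[0.01,0,0,-0.01,0,0,0],[0.01,0,0,-0.03,0,0,0],[0.01,0,0,-0.04,0,0,0],[0.01,0,0,-0.04,0,0,0],[0.01,0,0,-0.03,0,0,0],[0.01,0,0,-0.01,0,0,0],[0.01,0,0,0,0,0,0]]' 50
python3 - <<'E'
from h import *
need(.474,-.24,.27,50.4)
for n in("wrist","scene"):
    c=ctrl.camera_info(n);im,d=ctrl.get_image(n);np.savez(n+"2.npz",im=im,d=d,**{k:c[k] for k in("R","t","intrinsics","D")})
s=ctrl.get_state();p=np.array(s["position"])
c=ctrl.camera_info("scene");print(proj(c,[p-[0,0,.099],p-[0,0,.084],p]))
u,v=proj(c,[p-[0,0,.07]])[0].astype(int);im=np.load("scene2.npz")["im"]
a=cv2.resize(im[v-50:v+50,u-40:u+40],None,fx=5,fy=5,interpolation=cv2.INTER_CUBIC)
b=np.load("wrist2.npz")["im"][100:225,240:400];b=cv2.resize(b,(390,305))
o=np.zeros((500,800,3),np.uint8);o[:,:400]=a;o[:305,405:795]=b;cv2.imwrite("pics/lift.png",o);print(u,v)
E
```

```text
time: 4.65
position: [0.4898, 0.1741, 0.2697]
tool_rot: [1.062, 2.956, 0.001]
ft_force: [-0.3, 0.2, -1.6]
grip_width: 0.272
grip_force: 50.0
pos [0.4898 0.1741 0.2697] y-axis ang 50.48 tilt [0.0005 0.0003] t 4.65 q [-0.64  0.02  0.25  1.71 -0.    1.42  0.49]
shift now-axes [-0.2513 -0.3295 -0.0005]
turn about tool z 0.08
shift after turn [-0.2518 -0.3292 -0.0005]
[[277.88156954 184.86627328]
 [277.44354239 179.6136468 ]
 [274.87591386 148.90432632]]
277 174
```

View pics/lift.png

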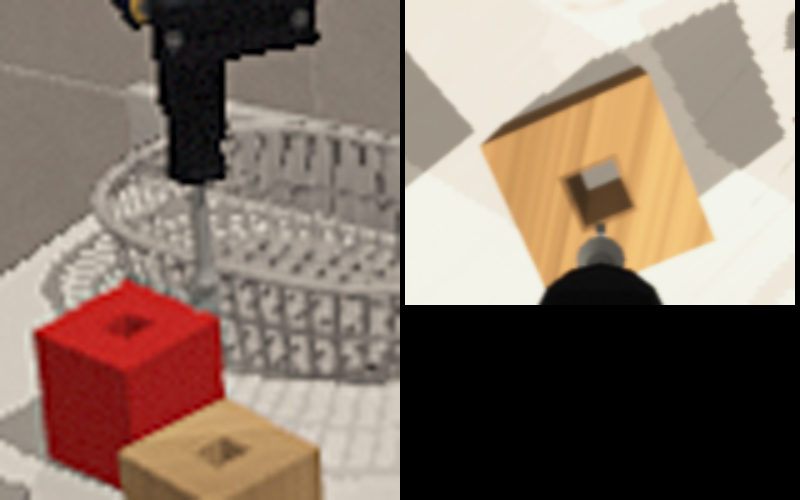

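The left panel shows the driver lifted out, its blade at (205,300), with the empty hole in the wooden block at (222,452). The right (wrist) panel shows the blade tip edge-on at (600,230), narrow along tool y. The blade's width therefore lies along tool x, and the scene view's blade width of about 14 mm agrees.

```bash
python3 -m handwheel '[[0.01,-0.0176,-0.0206,0,0,0,0],[0.01,-0.0352,-0.0412,0.004,0,0,0],[0.01,-0.0352,-0.0412,0.004,0,0,0],[0.01,-0.0352,-0.0412,0.004,0,0,0],[0.01,-0.0352,-0.0412,0.004,0,0,0],[0.01,-0.0352,-0.0412,0.004,0,0,0],[0.01,-0.0352,-0.0412,0.004,0,0,0],[0.01,-0.0352,-0.0412,0.006,0,0,0],[0.01,-0.0176,-0.0206,0,0,0,0],[0.01,0,0,0,0,0,0],[0.01,0,0,0,0,0,0]]' 50
python3 - <<'E'
from h import *
need(.474,-.24,.24,50.4)
c=ctrl.camera_info("wrist");im,d=ctrl.get_image("wrist");np.savez("w3.npz",im=im,d=d,**{k:c[k] for k in("R","t","intrinsics","D")})
p=proj(c,[[.474,-.24,.065]])[0];print(p)
u,v=p.astype(int);cv2.imwrite("pics/w3.png",cv2.resize(im[v-50:v+50,u-65:u+65],None,fx=6,fy=6,interpolation=cv2.INTER_CUBIC));print(u-65,v-50)
E
```

```text
time: 6.12
position: [0.4971, -0.2579, 0.2384]
tool_rot: [-1.06, -2.955, -0.001]
ft_force: [0.1, 0.9, -0.9]
grip_width: 0.274
grip_force: 50.0
pos [ 0.4971 -0.2579  0.2384] y-axis ang 50.54 tilt [-0.0018  0.0014] t 6.12 q [-0.2   0.14  0.69  1.68 -0.09  1.36  1.39]
shift now-axes [ 0.0292 -0.0009 -0.0015]
turn about tool z 0.14
shift after turn [ 0.0292 -0.001  -0.0015]
[318.02408186 153.35199226]
253 103
```

View pics/w3.png

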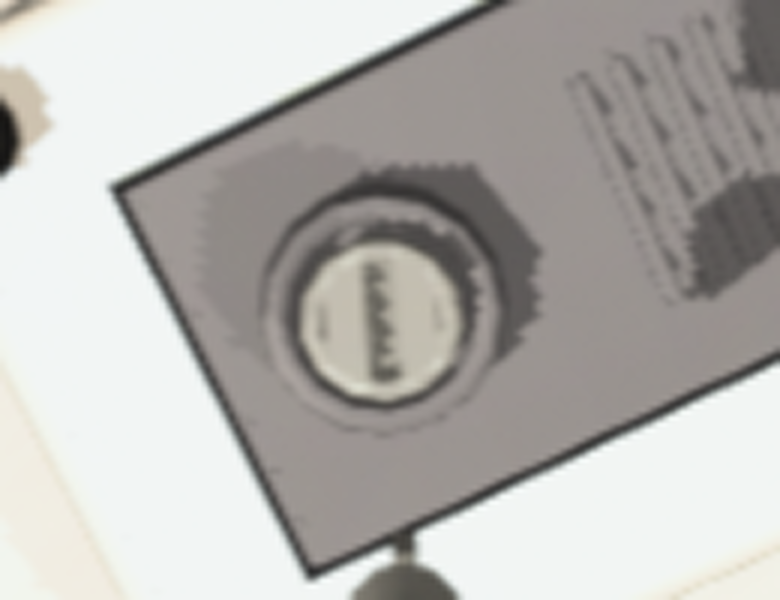

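The crop shows the screw head at (381,322) inside its collar. The slot runs from (368,262) to (388,382), nearly along tool x, and the blade tip is at (403,545).

Run:
```python
from h import *
f=np.load("w3.npz");im,d=f["im"],f["d"];c={k:f[k] for k in("R","t","intrinsics","D")}
g=im[103:203,253:383];G=cv2.resize(g,None,fx=8,fy=8,interpolation=cv2.INTER_CUBIC).astype(int)
gray=G.sum(2)/3
# head: bright, low-chroma disc around (381,322)/6*8 ; collar ring: contours
yy,xx=np.mgrid[:800,:1040];r=np.hypot(xx-508,yy-429)
print("gray samples",[gray[int(b*8/6),int(a*8/6)].round() for a,b in((340,350),(420,340),(380,320),(281,322),(200,500))])
m=(r<130)&(gray>170);m=max(blobs(m,500),key=lambda b:b[0])[2]
h=cv2.convexHull(np.argwhere(m)[:,::-1].astype(np.int32))
e=cv2.fitEllipse(h);print("head ellipse",e)
o,R=ray(c,[[253+508/8,103+429/8]])
vs,us=np.mgrid[145:168,304:330];ou,rr=ray(c,np.c_[us.ravel(),vs.ravel()]);P=ou+rr*d[vs,us].ravel()[:,None]
dd=np.hypot(us.ravel()-316.4,vs.ravel()-156.6)
print("head z pct",np.percentile(P[dd<11,2],[10,30,50,70,90]).round(4))
zt=np.percentile(P[dd<11,2],70)
px=lambda a:np.array(a)/8+[253-.44,103-.44]
cen=plane(c,[px(e[0])],zt);print("head centre",cen)
# slot: dark pixels well inside head
hm=np.zeros(gray.shape,np.uint8);cv2.ellipse(hm,(e[0],(e[1][0]*.86,e[1][1]*.86),e[2]),1,-1)
s=(hm>0)&(gray<140);s=max(blobs(s,100),key=lambda b:b[0]);
Q=plane(c,px(np.argwhere(s[2])[:,::-1]),zt)[:,:2];mu=Q.mean(0);w,V=np.linalg.eigh(np.cov(Q.T));print("slot dark",s[0],mu,np.degrees(np.arctan2(V[1,1],V[0,1])),np.sqrt(w)*np.sqrt(12))
A=plane(c,[[253+368/6,103+262/6],[253+388/6,103+382/6]],zt);dv=A[1]-A[0];print("slot by eye",np.degrees(np.arctan2(dv[1],dv[0])),np.linalg.norm(dv),A.mean(0))
# blade tip
print("tip at z=.139",plane(c,[[253+403/6,103+532/6]],.2384-.099))
# collar outer by depth z>.055
vs,us=np.mgrid[125:180,285:345];ou,rr=ray(c,np.c_[us.ravel(),vs.ravel()]);P=ou+rr*d[vs,us].ravel()[:,None]
k=(P[:,2]>.056)&(P[:,2]<.075);print("raised",k.sum(),cv2.minEnclosingCircle((P[k][:,:2]*1000).astype(np.float32)),np.histogram(P[k][:,2],8))
```

```text
gray samples [np.float64(188.0), np.float64(187.0), np.float64(109.0), np.float64(128.0), np.float64(244.0)]
head ellipse ((506.7966003417969, 428.9686279296875), (201.82147216796875, 202.46176147460938), 132.8263702392578)
head z pct [0.0645 0.0687 0.0696 0.0701 0.0708]
head centre [[ 0.47436519 -0.24287259  0.07007436]]
slot dark 4154 [ 0.4747368  -0.24359685] 146.85241823026584 [0.00351972 0.01888187]
slot by eye -30.13448983780268 0.01931375699497636 [ 0.47483301 -0.24313375  0.07007436]
tip at z=.139 [[ 0.49151023 -0.25174261  0.1394    ]]
raised 1122 ((473.8380126953125, -242.93927001953125), 19.77342414855957) (array([ 20,  25, 121, 407,  85,  21, 357,  86]), array([0.05600981, 0.05809205, 0.06017428, 0.06225652, 0.06433876,
       0.066421  , 0.06850323, 0.07058547, 0.07266771]))
```

```bash
python3 -m handwheel '[[0.01,0.0135,-0.0013,0,0,0,0],[0.01,0.0135,-0.0014,0.01,0,0,-3.5],[0.01,0,0,0.02,0,0,-4],[0.01,0,0,0.02,0,0,0],[0.01,0,0,0.008,0,0,0],[0.01,0,0,0.003,0,0,0],[0.01,0,0,0,0,0,0],[0.01,0,0,0,0,0,0]]' 50
python3 - <<'E'
from h import *
need(.4745,-.2428,.177,58)
ims={}
for n in("wrist","scene","top"):
    c=ctrl.camera_info(n);im,d=ctrl.get_image(n);np.savez(n+"4.npz",im=im,d=d,**{k:c[k] for k in("R","t","intrinsics","D")});ims[n]=im
    p=proj(c,[[.4745,-.2428,.07]])[0];print(n,p)
    u,v=p.astype(int)
    if n=="wrist":a=cv2.resize(im[v-40:v+30,u-40:u+40],None,fx=7,fy=7,interpolation=cv2.INTER_CUBIC);print(u-40,v-40)
    if n=="scene":b=cv2.resize(im[v-40:v+20,u-15:u+15],None,fx=7,fy=7,interpolation=cv2.INTER_CUBIC);print(u-15,v-40)
o=np.zeros((500,780,3),np.uint8);o[:490,:560]=a;o[:420,565:775]=b;cv2.imwrite("pics/h4.png",o)
E
```

```text
time: 7.18
position: [0.4751, -0.2444, 0.1792]
tool_rot: [0.866, 3.019, 0.0]
ft_force: [-0.6, 0.7, -0.8]
grip_width: 0.276
grip_force: 50.0
pos [ 0.4751 -0.2444  0.1792] y-axis ang 57.99 tilt [ 0.0011 -0.0002] t 7.17 q [-0.21  0.11  0.68  1.82 -0.07  1.24  1.51]
shift now-axes [0.0014 0.001  0.0022]
turn about tool z -0.01
shift after turn [0.0014 0.001  0.0022]
wrist [319.75976397 196.57605419]
279 156
scene [432.89508526 265.99017521]
417 225
top [445.70993419 239.38987833]
```

View pics/h4.png

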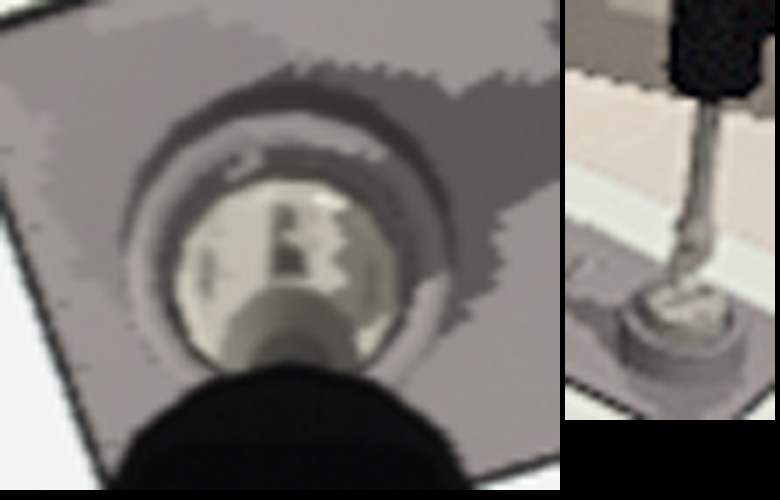

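The wrist panel shows the slot (column about 287) vertical and in line with the shank (column about 292) over the head. The scene panel shows the blade tip just above the screw.

```bash
python3 -m handwheel '[[0.01,0.0014,-0.0002,0.004,0,0,0],[0.01,0,0,0.002,0,0,0],[0.01,0,0,0,0,0,0],[0.01,0,0,0,0,0,0]]' 50
python3 -m handwheel '[[0.01,0,0,0.001,0,0,0],[0.01,0,0,0.001,0,0,0],[0.01,0,0,0,0,0,0],[0.01,0,0,0,0,0,0]]' 50
```

```text
time: 7.82
position: [0.4735, -0.2437, 0.1726]
tool_rot: [0.866, 3.02, 0.0]
ft_force: [-0.3, 0.2, -1.3]
grip_width: 0.273
grip_force: 50.0
time: 8.32
position: [0.4735, -0.2436, 0.1706]
tool_rot: [0.866, 3.02, 0.0]
ft_force: [-0.8, -0.0, -1.2]
grip_width: 0.27
grip_force: 50.0
```

```bash
for i in 1; do python3 -m handwheel '[[0.01,0,0,0.001,0,0,0],[0.01,0,0,0,0,0,0],[0.01,0,0,0,0,0,0]]' 50 | grep -E "pos|ft"; done;  python3 -m handwheel '[[0.01,0,0,0.0008,0,0,0],[0.01,0,0,0,0,0,0],[0.01,0,0,0,0,0,0]]' 50 | grep -E "pos|ft"
```

```text
position: [0.4735, -0.2436, 0.1696]
ft_force: [1.1, -0.3, -0.9]
position: [0.4735, -0.2437, 0.1688]
ft_force: [0.4, -0.1, -1.1]
```

```bash
python3 -m handwheel '[[0.01,0,0,0.0008,0,0,0],[0.01,0,0,0,0,0,0],[0.01,0,0,0,0,0,0]]' 50 | grep -E "pos|ft"
```

```text
position: [0.4735, -0.2437, 0.168]
ft_force: [0.5, 0.1, -0.3]
```

```bash
python3 -m handwheel '[[0.01,0,0,0.0006,0,0,0],[0.01,0,0,0,0,0,0],[0.01,0,0,0,0,0,0]]' 50 | grep -E "pos|ft"
```

```text
position: [0.4735, -0.2437, 0.1674]
ft_force: [-0.2, 0.0, -1.5]
```

```bash
python3 -m handwheel '[[0.01,0,0,0.0008,0,0,0],[0.01,0,0,0,0,0,0],[0.01,0,0,0,0,0,0]]' 50 | grep -E "pos|ft"
```

```text
position: [0.4734, -0.2436, 0.1665]
ft_force: [-0.0, -0.1, -0.9]
```

```bash
python3 -m handwheel '[[0.01,0,0,0.0008,0,0,0],[0.01,0,0,0,0,0,0],[0.01,0,0,0,0,0,0]]' 50 | grep -E "pos|ft"
```

```text
position: [0.4735, -0.2436, 0.1658]
ft_force: [-0.3, -0.9, -0.9]
```

```bash
python3 -m handwheel '[[0.01,0,0,0.0006,0,0,0],[0.01,0,0,0,0,0,0],[0.01,0,0,0,0,0,0]]' 50 | grep -E "pos|ft"
```

```text
position: [0.4735, -0.2436, 0.1652]
ft_force: [0.2, 0.1, -1.4]
```

```bash
python3 -m handwheel '[[0.01,0,0,0.0006,0,0,0],[0.01,0,0,0,0,0,0],[0.01,0,0,0,0,0,0]]' 50 | grep -E "pos|ft"
```

```text
position: [0.4735, -0.2436, 0.1646]
ft_force: [0.2, 0.1, -0.3]
```

```bash
python3 -m handwheel '[[0.01,0,0,0.0006,0,0,0],[0.01,0,0,0,0,0,0],[0.01,0,0,0,0,0,0]]' 50 | grep -E "pos|ft"
```

```text
position: [0.4735, -0.2436, 0.164]
ft_force: [0.7, 0.1, -0.2]
```

```bash
python3 -m handwheel '[[0.01,0,0,0.0005,0,0,0],[0.01,0,0,0,0,0,0],[0.01,0,0,0,0,0,0]]' 50 | grep -E "pos|ft"
```

```text
position: [0.4735, -0.2437, 0.1636]
ft_force: [-1.0, 0.5, 1.1]
```

```bash
python3 -m handwheel '[[0.01,0,0,0.0004,0,0,0],[0.01,0,0,0,0,0,0],[0.01,0,0,0,0,0,0]]' 50 | grep -E "time|pos|ft"
```

```text
time: 12.45
position: [0.4736, -0.2437, 0.1634]
ft_force: [-0.6, 0.3, 4.3]
```

```bash
python3 -m handwheel '[[0.01,0,0,0.0004,0,0,0],[0.01,0,0,0,0,0,0],[0.01,0,0,0,0,0,0]]' 50 | grep -E "time|pos|ft"
```

```text
time: 12.82
position: [0.4736, -0.2437, 0.163]
ft_force: [-0.5, 0.4, 5.3]
```

```bash
python3 -m handwheel '[[0.01,0,0,0.0003,0,0,0],[0.01,0,0,0,0,0,0],[0.01,0,0,0,0,0,0]]' 50 | grep -E "time|pos|ft"
```

```text
time: 13.2
position: [0.4736, -0.2437, 0.1629]
ft_force: [-0.8, 1.7, 6.6]
```

```bash
python3 -m handwheel '[[0.01,0,0,0.0003,0,0,0],[0.01,0,0,0.0002,0,0,0],[0.01,0,0,0,0,0,0],[0.01,0,0,0,0,0,0],[0.01,0,0,0,0,0,0]]' 50 | grep -E "time|pos|ft"
```

```text
time: 13.82
position: [0.4737, -0.2438, 0.1627]
ft_force: [-2.0, 0.9, 8.4]
```

```bash
python3 -m handwheel '[[0.01,0,0,0.0004,0,0,0],[0.01,0,0,0,0,0,3],[0.01,0,0,0,0,0,3],[0.01,0,0,0,0,0,0],[0.01,0,0,0,0,0,0]]' 50 | grep -E "time|pos|ft"; python3 -c "
from h import *
need(.4735,-.2436,.16);print(np.round(ctrl.get_state()['torque'],3))"
```

```text
time: 14.45
position: [0.4743, -0.2441, 0.1626]
ft_force: [-0.2, 0.3, 7.2]
pos [ 0.4743 -0.2441  0.1626] y-axis ang 51.98 tilt [ 0.0021 -0.0006] t 14.45 q [-0.21  0.12  0.69  1.84 -0.08  1.2   1.41]
shift now-axes [ 0.0009 -0.0001  0.0026]
[0.12  0.381 0.001]
```

```bash
python3 -m handwheel '[[0.01,0,0,0.0003,0,0,3],[0.01,0,0,0.0002,0,0,3],[0.01,0,0,0,0,0,0],[0.01,0,0,0,0,0,0]]' 50 | grep -E "time|pos|ft"; python3 -c "
from h import *
need(.4735,-.2436,.16);print(np.round(ctrl.get_state()['torque'],3))"
```

```text
time: 14.95
position: [0.4745, -0.2443, 0.1624]
ft_force: [-2.0, 0.9, 9.0]
pos [ 0.4745 -0.2443  0.1624] y-axis ang 45.99 tilt [ 0.0028 -0.001 ] t 14.95 q [-0.22  0.12  0.69  1.84 -0.08  1.2   1.31]
shift now-axes [ 0.0012 -0.0002  0.0024]
[0.005 0.399 0.04 ]
```

```bash
python3 -m handwheel '[[0.01,0.0004,0.0003,0.0002,0,0,3],[0.01,0.0004,0.0003,0.0002,0,0,3],[0.01,0,0,0.0002,0,0,3],[0.01,0,0,0,0,0,0],[0.01,0,0,0,0,0,0]]' 50 | grep -E "time|pos|ft"; python3 -c "
from h import *
need(.4745,-.2432,.16);print(np.round(ctrl.get_state()['torque'],3))"
```

```text
time: 15.58
position: [0.4744, -0.2442, 0.162]
ft_force: [-2.1, -0.9, 9.8]
pos [ 0.4744 -0.2442  0.162 ] y-axis ang 36.97 tilt [ 0.0031 -0.0022] t 15.57 q [-0.23  0.12  0.71  1.85 -0.08  1.2   1.15]
shift now-axes [0.0007 0.0006 0.002 ]
[-0.356  0.416  0.1  ]
```

```bash
python3 -m handwheel '[[0.01,0.0002,0.0002,0.0001,0,0,3],[0.01,0.0002,0.0002,0.0001,0,0,3],[0.01,0,0,0.0002,0,0,3],[0.01,0,0,0.0001,0,0,3],[0.01,0,0,0,0,0,0],[0.01,0,0,0,0,0,0]]' 50 | grep -E "time|pos|ft"; python3 -c "
from h import *
need(.4745,-.2432,.16);print(np.round(ctrl.get_state()['torque'],3))"
```

```text
time: 16.32
position: [0.4744, -0.244, 0.1615]
ft_force: [-1.4, -2.2, 10.3]
pos [ 0.4744 -0.244   0.1615] y-axis ang 24.96 tilt [ 0.0029 -0.0029] t 16.32 q [-0.24  0.12  0.72  1.85 -0.09  1.2   0.94]
shift now-axes [0.0007 0.0005 0.0015]
[-0.668  0.459 -0.005]
```

```bash
python3 -m handwheel '[[0.01,0,0,0.0001,0,0,3],[0.01,0,0,0.0002,0,0,3],[0.01,0,0,0.0001,0,0,3],[0.01,0,0,0.0001,0,0,3],[0.01,0,0,0,0,0,0],[0.01,0,0,0,0,0,0]]' 50 | grep -E "time|pos|ft"; python3 -c "
from h import *
need(.4745,-.2432,.16);print(np.round(ctrl.get_state()['torque'],3))"
```

```text
time: 17.08
position: [0.4743, -0.2441, 0.1612]
ft_force: [-1.7, -1.8, 10.9]
pos [ 0.4743 -0.2441  0.1612] y-axis ang 12.96 tilt [ 0.0028 -0.0028] t 17.07 q [-0.26  0.12  0.74  1.85 -0.09  1.2   0.73]
shift now-axes [0.0008 0.0004 0.0012]
[-0.625  0.649  0.126]
```

```bash
python3 -m handwheel '[[0.01,0,0,0.0001,0,0,3],[0.01,0,0,0.0001,0,0,3],[0.01,0,0,0.0001,0,0,3],[0.01,0,0,0.0001,0,0,3],[0.01,0,0,0,0,0,0],[0.01,0,0,0,0,0,0]]' 50 | grep -E "time|pos|ft"; python3 -c "
from h import *
need(.4745,-.2432,.16);print(np.round(ctrl.get_state()['torque'],3))"
```

```text
time: 17.82
position: [0.4743, -0.244, 0.1609]
ft_force: [-2.4, -1.2, 11.6]
pos [ 0.4743 -0.244   0.1609] y-axis ang 0.97 tilt [ 0.0027 -0.0027] t 17.82 q [-0.28  0.13  0.76  1.85 -0.09  1.2   0.53]
shift now-axes [0.0008 0.0002 0.0009]
[-0.499  0.785  0.15 ]
```

```bash
python3 -m handwheel '[[0.01,0,0,0.0001,0,0,3],[0.01,0,0,0,0,0,3],[0.01,0,0,0.0001,0,0,2],[0.01,0,0,0,0,0,0],[0.01,0,0,0,0,0,0]]' 50 | grep -E "time|pos|ft|gri"; python3 -c "
from h import *
need(.4745,-.2432,.16);print(np.round(ctrl.get_state()['torque'],3))"
```

```text
time: 18.45
position: [0.4742, -0.244, 0.1607]
ft_force: [-2.1, -1.1, 12.4]
grip_width: 0.273
grip_force: 50.0
pos [ 0.4742 -0.244   0.1607] y-axis ang -7.03 tilt [ 0.0025 -0.0025] t 18.45 q [-0.29  0.13  0.77  1.85 -0.09  1.2   0.39]
shift now-axes [0.0008 0.0002 0.0007]
[-0.45   0.808  0.099]
```

```bash
python3 -m handwheel '[[0.01,0,0,0,0,0,3],[0.01,0,0,0,0,0,3],[0.01,0,0,0,0,0,0],[0.01,0,0,0,0,0,0]]' 50 | grep -E "time|pos|ft"; python3 -c "
from h import *
need(.4745,-.2432,.16);print(np.round(ctrl.get_state()['torque'],3))"
```

```text
time: 18.95
position: [0.4742, -0.2439, 0.1607]
ft_force: [-2.6, -1.7, 12.4]
pos [ 0.4742 -0.2439  0.1607] y-axis ang -13.03 tilt [ 0.0025 -0.0025] t 18.95 q [-0.29  0.13  0.78  1.85 -0.1   1.2   0.29]
shift now-axes [0.0008 0.0001 0.0007]
[-0.463  0.881  0.096]
```

```bash
python3 -m handwheel '[[0.01,0,0,0,0,0,3],[0.01,0,0,0,0,0,0],[0.01,0,0,0,0,0,0]]' 50 | grep -E "time|pos|ft"; python3 -c "
from h import *
need(.4745,-.2432,.16);print(np.round(ctrl.get_state()['torque'],3))"
```

```text
time: 19.32
position: [0.4742, -0.2439, 0.1607]
ft_force: [-2.4, -2.0, 11.6]
pos [ 0.4742 -0.2439  0.1607] y-axis ang -16.03 tilt [ 0.0025 -0.0025] t 19.32 q [-0.3   0.13  0.78  1.85 -0.1   1.2   0.24]
shift now-axes [0.0008 0.0001 0.0007]
[-0.427  0.826  0.14 ]
```

```bash
python3 -m handwheel '[[0.01,0,0,0,0,0,3],[0.01,0,0,0,0,0,0],[0.01,0,0,0,0,0,0]]' 50 | grep -E "time|pos|ft"; python3 -c "
from h import *
need(.4745,-.2432,.16);print(np.round(ctrl.get_state()['torque'],3))"
```

```text
time: 19.7
position: [0.4742, -0.2439, 0.1607]
ft_force: [-2.1, -1.7, 12.0]
pos [ 0.4742 -0.2439  0.1607] y-axis ang -19.03 tilt [ 0.0024 -0.0025] t 19.7 q [-0.3   0.13  0.79  1.85 -0.1   1.2   0.18]
shift now-axes [0.0008 0.0001 0.0006]
[-0.436  0.8    0.112]
```

Run:
```python
from h import *
o=np.zeros((560,800,3),np.uint8);x=0
for n,(l,r,t,b),s in(("wrist",(42,42,50,30),7),("scene",(15,15,40,30),7)):
    c=ctrl.camera_info(n);im,d=ctrl.get_image(n);np.savez(n+"5.npz",im=im,d=d,**{k:c[k] for k in("R","t","intrinsics","D")})
    u,v=proj(c,[[.4745,-.2428,.068]])[0].astype(int);a=cv2.resize(im[v-t:v+b,u-l:u+r],None,fx=s,fy=s,interpolation=cv2.INTER_CUBIC)
    o[:a.shape[0],x:x+a.shape[1]]=a;x+=a.shape[1]+2;print(n,u-l,v-t)
cv2.imwrite("pics/h5.png",cv2.convertScaleAbs(o,alpha=1.3))
```

```text
wrist 277 152
scene 417 226
```

View pics/h5.png

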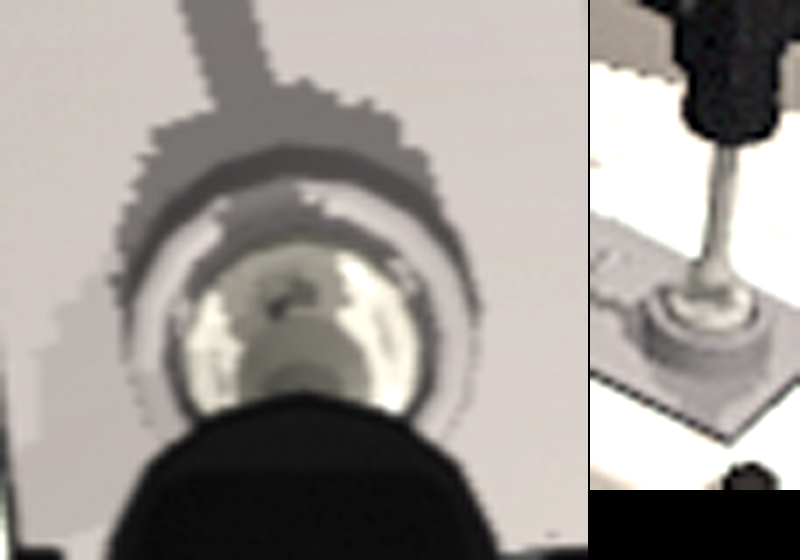

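The wrist panel shows the blade in the slot. The slot's end is at (287,292), left of the shank's line at column 306, so the slot lags the tool by some degrees. The scene panel shows the blade seated.

Run:
```python
from h import *
f=np.load("wrist5.npz");im,d=f["im"],f["d"];c={k:f[k] for k in("R","t","intrinsics","D")}
vs,us=np.mgrid[183:212,298:345];o,r=ray(c,np.c_[us.ravel(),vs.ravel()]);P=o+r*d[vs,us].ravel()[:,None]
# head outline (upper arc) from brightness -> circle fit at head plane
k=(np.hypot(P[:,0]-.4745,P[:,1]+.2432)<.012)&(P[:,2]<.075)&(P[:,2]>.06);z=P[k,2];print("head z",np.percentile(z,[10,30,50,70,90]).round(4))
zt=np.percentile(z,60)
for p in((287,280),(287,292),(280,300)):
  for ctr in((.4745,-.2430),(.4740,-.2436)):
    e=plane(c,[[277+p[0]/7,152+p[1]/7]],zt)[0];v=e[:2]-ctr;a=np.degrees(np.arctan2(v[1],v[0]));print(p,ctr,"ang",((a)%180-180).round(1),"r",np.linalg.norm(v).round(4))
# head arc edge points in crop: left(185,350) top(303,240) right(420,350)
E3=plane(c,[[277+a/7,152+b/7] for a,b in((185,350),(303,240),(422,350))],zt)[:,:2]
A=2*(E3[1:]-E3[0]);b=(E3[1:]**2).sum(1)-(E3[0]**2).sum();cc=np.linalg.solve(A,b);print("head ctr",cc,"rad",np.linalg.norm(E3[0]-cc))
e=plane(c,[[277+287/7,152+288/7]],zt)[0][:2]-cc;print("ang",np.degrees(np.arctan2(e[1],e[0]))%180-180)
s=plane(c,[[277+306/7,152+345/7]],.085)[0];print("shank approx",s)
```

```text
head z [0.0653 0.066  0.0664 0.0668 0.0674]
(287, 280) (0.4745, -0.243) ang -99.9 r 0.0085
(287, 280) (0.474, -0.2436) ang -102.3 r 0.0092
(287, 292) (0.4745, -0.243) ang -98.2 r 0.0072
(287, 292) (0.474, -0.2436) ang -101.2 r 0.0079
(280, 300) (0.4745, -0.243) ang -90.1 r 0.0065
(280, 300) (0.474, -0.2436) ang -94.1 r 0.0071
head ctr [ 0.47487657 -0.24326539] rad 0.012934772667994683
ang -95.79253054378749
shank approx [ 0.47701894 -0.23761181  0.085     ]
```

```bash
python3 -m handwheel '[[0.01,0,0,0,0,0,3],[0.01,0,0,0,0,0,0],[0.01,0,0,0,0,0,0]]' 50 | grep -E "time|pos|ft"; python3 -c "
from h import *
need(.4745,-.2432,.16);print(np.round(ctrl.get_state()['torque'],3))"
```

```text
time: 20.18
position: [0.4741, -0.2439, 0.1606]
ft_force: [-2.5, -1.9, 13.0]
pos [ 0.4741 -0.2439  0.1606] y-axis ang -22.03 tilt [ 0.0023 -0.0024] t 20.18 q [-0.31  0.13  0.79  1.85 -0.1   1.2   0.13]
shift now-axes [0.0008 0.0001 0.0006]
[-0.406  0.822  0.146]
```

```bash
python3 -m handwheel '[[0.01,0,0,0,0,0,3],[0.01,0,0,0,0,0,0],[0.01,0,0,0,0,0,0]]' 50 | grep -E "time|pos|ft"; python3 -c "
from h import *
need(.4745,-.2432,.16);print(np.round(ctrl.get_state()['torque'],3))"
```

```text
time: 20.55
position: [0.4741, -0.2439, 0.1606]
ft_force: [-2.7, -1.5, 12.2]
pos [ 0.4741 -0.2439  0.1606] y-axis ang -25.03 tilt [ 0.0023 -0.0023] t 20.55 q [-0.31  0.13  0.8   1.85 -0.1   1.2   0.08]
shift now-axes [0.0008 0.0001 0.0006]
[-0.435  0.915  0.175]
```

```bash
cat > slot.py <<'E'
from h import *
def slot(im,c,zt=.0662,ctr=(.4747,-.2432)):
    vs,us=np.mgrid[170:214,290:350];uv=np.c_[us.ravel(),vs.ravel()];P=plane(c,uv,zt)[:,:2]-ctr
    R=Ro.from_matrix(np.array(c["R"])).as_matrix();r=np.hypot(*P.T);a=np.degrees(np.arctan2(P[:,1],P[:,0]))%180-180
    g=im[vs,us].mean(2).ravel();up=(P@(-R[1,:2]))>0
    out=[]
    for lo,hi in((.0065,.0085),(.0075,.0095)):
        k=(r>lo)&(r<hi)&up;ks=k&(np.abs(a+100)<35)
        b=np.arange(-135,-64,5);out.append([int(g[ks&(np.abs(a-x)<4)].mean()) if (ks&(np.abs(a-x)<4)).any() else -1 for x in b])
        w=np.clip(95-g,0,None)*ks;out.append((w.sum().round(),((w*a).sum()/max(w.sum(),1)).round(1)))
    return out
E
python3 - <<'E'
from slot import *
f=np.load("wrist5.npz");print(slot(f["im"],{k:f[k] for k in("R","t","intrinsics","D")}))
c=ctrl.camera_info("wrist");im,d=ctrl.get_image("wrist");np.savez("wrist6.npz",im=im,d=d,**{k:c[k] for k in("R","t","intrinsics","D")});print(slot(im,c))
print(np.round(ctrl.get_state()['torque'],3))
E
```

```text
[[118, 115, 113, 97, 79, 77, 72, 73, 78, 76, 69, 67, 74, 81, 90], (np.float64(465.0), np.float64(-92.8)), [121, 117, 114, 109, 99, 91, 81, 80, 87, 93, 92, 91, 93, 98, 101], (np.float64(203.0), np.float64(-98.4))]
[[113, 108, 98, 81, 75, 72, 74, 81, 77, 71, 73, 83, 93, 103, 114], (np.float64(360.0), np.float64(-99.6)), [121, 116, 109, 99, 92, 77, 79, 86, 95, 91, 90, 99, 109, 114, 114], (np.float64(174.0), np.float64(-106.4))]
[-0.404  0.936  0.112]
```

```bash
python3 -m handwheel '[[0.01,0,0,0,0,0,3],[0.01,0,0,0,0,0,0],[0.01,0,0,0,0,0,0]]' 60 | grep -E "time|pos|ft"; python3 -c "
from slot import *
need(.4745,-.2432,.16)
c=ctrl.camera_info('wrist');im,d=ctrl.get_image('wrist');print(slot(im,c));print(np.round(ctrl.get_state()['torque'],3))"
```

```text
time: 20.98
position: [0.4742, -0.2438, 0.1606]
ft_force: [-3.1, -1.1, 11.4]
pos [ 0.4742 -0.2438  0.1606] y-axis ang -28.03 tilt [ 0.0024 -0.0023] t 20.98 q [-0.31  0.13  0.8   1.85 -0.1   1.2   0.03]
shift now-axes [ 0.0007 -0.      0.0006]
[[113, 103, 84, 76, 74, 71, 62, 46, 44, 43, 62, 88, 103, 106, 110], (np.float64(647.0), np.float64(-98.7)), [114, 109, 100, 88, 79, 72, 64, 55, 57, 59, 77, 102, 114, 114, 115], (np.float64(564.0), np.float64(-100.3))]
[-0.432  0.952  0.109]
```

```bash
python3 -m handwheel '[[0.01,0,0,0,0,0,3],[0.01,0,0,0,0,0,0],[0.01,0,0,0,0,0,0]]' 60 | grep -E "time|pos|ft"; python3 -c "
from slot import *
need(.4745,-.2432,.16)
c=ctrl.camera_info('wrist');im,d=ctrl.get_image('wrist');print(slot(im,c));print(np.round(ctrl.get_state()['torque'],3))"
```

```text
time: 21.4
position: [0.4742, -0.2438, 0.1606]
ft_force: [-2.1, -0.9, 12.5]
pos [ 0.4742 -0.2438  0.1606] y-axis ang -31.02 tilt [ 0.0024 -0.0023] t 21.4 q [-0.32  0.13  0.81  1.85 -0.1   1.2  -0.02]
shift now-axes [ 0.0007 -0.      0.0006]
[[99, 99, 78, 74, 72, 65, 55, 45, 44, 58, 72, 98, 106, 111, 106], (np.float64(626.0), np.float64(-100.9)), [120, 106, 95, 86, 74, 67, 55, 49, 54, 65, 96, 107, 114, 115, 114], (np.float64(547.0), np.float64(-102.9))]
[-0.395  0.914  0.201]
```

Run:
```python
from h import *
s=ctrl.get_state();print(s["grip_width"],s["grip_force"],np.round(s["torque"],3),np.round(s["ft_force"],2))
c=ctrl.camera_info("wrist");im,d=ctrl.get_image("wrist");np.savez("wrist7.npz",im=im,d=d,**{k:c[k] for k in("R","t","intrinsics","D")})
a=cv2.resize(im[168:218,295:345],None,fx=9,fy=9,interpolation=cv2.INTER_CUBIC)
ov=a.copy()
# predicted scale-frame lines: head centre and rays at candidate slot angles at head plane
for ang,col in((-106,(0,0,255)),(-121,(255,0,0)),(-91,(0,200,0))):
    r=np.radians(ang);e=np.array([np.cos(r),np.sin(r)]);q=np.array([.4747,-.2432])
    L=[np.r_[q-e*x,.0664] for x in(.0095,.014)]+[np.r_[q+e*x,.0664] for x in(.0095,.014)]
    p=((proj(c,L)-[295,168]+.5)*9).astype(int)
    for i in(0,2):cv2.line(ov,tuple(map(int,p[i])),tuple(map(int,p[i+1])),col,2)
cs=ctrl.camera_info("scene");ims,_=ctrl.get_image("scene");u,v=proj(cs,[[.4745,-.2428,.068]])[0].astype(int)
b=cv2.resize(ims[v-30:v+15,u-17:u+17],None,fx=10,fy=10,interpolation=cv2.INTER_CUBIC)
o=np.zeros((450,795,3),np.uint8);o[:,:450]=cv2.convertScaleAbs(ov,alpha=1.4);o[:,453:793]=b;cv2.imwrite("pics/h7.png",o)
```

```text
0.2746712160839991 60.00256103463471 [-0.395  0.914  0.201] [-2.4  -0.71 11.51]
```

View pics/h7.png

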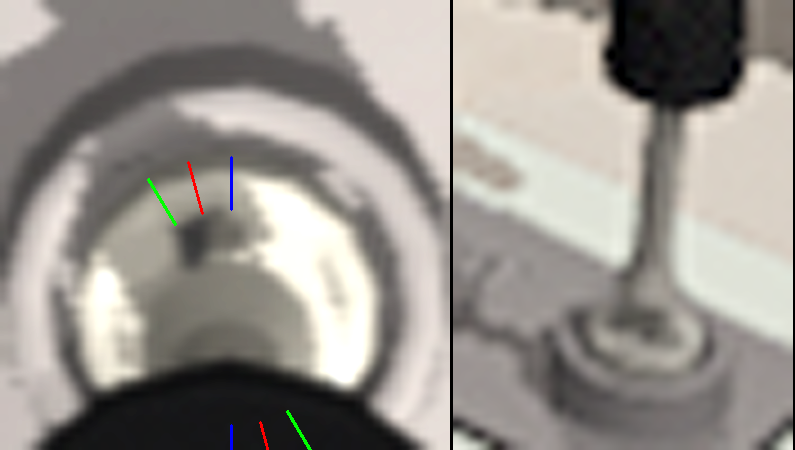

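The left panel shows the slot end at about (195–230,235), close to the red (−106°, the stop) mark. The right panel shows the blade still seated in the head.

Run:
```python
from h import *
for n in("w3","wrist4","wrist5","wrist6","wrist7"):
    f=np.load(n+".npz");d=f["d"];c={k:f[k] for k in("R","t","intrinsics","D")}
    vs,us=np.mgrid[120:230,270:370];o,r=ray(c,np.c_[us.ravel(),vs.ravel()]);P=o+r*d[vs,us].ravel()[:,None]
    q=P[:,:2]-[.4747,-.2432];rr=np.hypot(*q.T);R=np.array(c["R"]);up=(q@(-R[1,:2]));side=q@R[0,:2]
    hd=(rr<.0115)&(np.abs(side)>.005)&(P[:,2]<.076)&(P[:,2]>.06);rm=(rr>.0165)&(rr<.0185)&(P[:,2]>.055)&(P[:,2]<.07);ht=(rr>.023)&(rr<.03)&(up>-.01)&(P[:,2]<.06)
    md=lambda k:(np.percentile(P[k,2],[25,50,75])*1000).round(2)
    print(n,"head",hd.sum(),md(hd),"rim",md(rm),"hatch",md(ht))
```

```text
w3 head 201 [69.45 69.9  70.39] rim [62.57 63.06 63.56] hatch [49.13 49.66 50.24]
wrist4 head 234 [69.47 70.   70.48] rim [62.69 63.15 63.71] hatch [49.27 49.66 50.2 ]
wrist5 head 211 [66.03 66.44 66.9 ] rim [62.63 63.15 63.58] hatch [49.24 49.7  50.18]
wrist6 head 211 [65.81 66.3  66.7 ] rim [62.53 63.08 63.57] hatch [49.26 49.73 50.19]
wrist7 head 215 [65.64 66.1  66.62] rim [62.6  63.04 63.53] hatch [49.29 49.72 50.19]
```

```bash
cat > hz.py <<'E'
from h import *
def hz():
    for i in range(2):
        c=ctrl.camera_info("wrist");s=ctrl.get_state();im,d=ctrl.get_image("wrist")
        vs,us=np.mgrid[120:230,270:370];o,r=ray(c,np.c_[us.ravel(),vs.ravel()]);P=o+r*d[vs,us].ravel()[:,None]
        q=P[:,:2]-[.4747,-.2432];rr=np.hypot(*q.T);side=q@np.array(c["R"])[0,:2]
        hd=(rr<.0115)&(np.abs(side)>.005)&(P[:,2]<.076)&(P[:,2]>.06)
        print("t",round(s["time"],2),"head",(np.median(P[hd,2])*1000).round(2),"tq",np.round(s["torque"],3),"F",np.round(s["ft_force"],1),"z",round(s["position"][2],5),"w",round(s["grip_width"],4))
E
python3 -m handwheel '[[0.01,0,0,0,0,0,3],[0.01,0,0,0,0,0,0],[0.01,0,0,0,0,0,0]]' 60 | grep pos; python3 -c "from hz import *;hz()"
```

```text
position: [0.4742, -0.2437, 0.1606]
t 21.93 head 66.02 tq [-0.416  0.952  0.203] F [-2.5 -1.4 11.9] z 0.16062 w 0.2769
t 21.98 head 66.11 tq [-0.369  0.911  0.21 ] F [-2.1 -0.2 11.7] z 0.16061 w 0.2718
```

```bash
python3 -m handwheel '[[0.01,0,0,0,0,0,3],[0.01,0,0,0,0,0,0],[0.01,0,0,0,0,0,0]]' 60 | grep pos; python3 -c "from hz import *;hz()"
```

```text
position: [0.4742, -0.2437, 0.1606]
t 22.4 head 66.13 tq [-0.465  0.914  0.26 ] F [-3.1 -2.  12. ] z 0.16061 w 0.2722
t 22.45 head 66.14 tq [-0.447  0.955  0.264] F [-2.7 -1.9 12. ] z 0.16062 w 0.2688
```

The torque rises to 0.26 N m while the head no longer sinks, so the screw is at its stop. Next I relax the twist and lift out.

```bash
python3 -m handwheel '[[0.01,0,0,0,0,0,-4],[0.01,0,0,0,0,0,-4],[0.01,0,0,0,0,0,0],[0.01,0,0,0,0,0,0]]' 60 | grep -E "pos|ft"; python3 -c "
from hz import *;hz()"
```

```text
position: [0.4742, -0.2437, 0.1607]
ft_force: [-2.3, -0.5, 11.8]
t 23.0 head 65.88 tq [-0.297  0.887  0.09 ] F [-2.3 -0.5 11.8] z 0.16071 w 0.2718
t 23.05 head 65.89 tq [-0.367  0.926  0.024] F [-2.4 -0.1 13.1] z 0.16072 w 0.2686
```

```bash
python3 -m handwheel '[[0.01,0,0,-0.002,0,0,-1],[0.01,0,0,-0.004,0,0,0],[0.01,0,0,-0.008,0,0,0],[0.01,0,0,-0.02,0,0,0],[0.01,0,0,-0.03,0,0,0],[0.01,0,0,-0.03,0,0,0],[0.01,0,0,-0.015,0,0,0],[0.01,0,0,0,0,0,0],[0.01,0,0,0,0,0,0]]' 60 | grep -E "time|pos|ft"
python3 - <<'E'
from h import *
need(.4898,.1741,.27,50.48)
c=ctrl.camera_info("wrist");im,d=ctrl.get_image("wrist");np.savez("wrist8.npz",im=im,d=d,**{k:c[k] for k in("R","t","intrinsics","D")})
# slot angle now (unobstructed)
vs,us=np.mgrid[100:230,240:400];o,r=ray(c,np.c_[us.ravel(),vs.ravel()]);P=o+r*d[vs,us].ravel()[:,None]
q=P[:,:2]-[.4747,-.2432];rr=np.hypot(*q.T);g=im[vs,us].mean(2).ravel()
hd=(rr<.0125)&(P[:,2]>.056)&(P[:,2]<.075);print("head",hd.sum(),np.median(P[hd,2]))
for th in(70,90,110):
    k=hd&(g<th)&(rr<.0105)
    if k.sum()>10:
        Q=q[k];w,V=np.linalg.eigh(np.cov(Q.T));print(th,k.sum(),Q.mean(0),np.degrees(np.arctan2(V[1,1],V[0,1])),np.sqrt(12*w))
k=(rr<.0105)&(P[:,2]<np.median(P[hd,2])-.0025)&(P[:,2]>.05)
if k.sum()>10:Q=q[k];w,V=np.linalg.eigh(np.cov(Q.T));print("deep",k.sum(),Q.mean(0),np.degrees(np.arctan2(V[1,1],V[0,1])),np.sqrt(12*w))
E
```

```text
time: 24.22
position: [0.4728, -0.2417, 0.2665]
ft_force: [0.3, -0.8, -1.7]
pos [ 0.4728 -0.2417  0.2665] y-axis ang -28.01 tilt [-0.0021  0.0007] t 24.23 q [-0.34  0.04  0.8   1.7  -0.03  1.41 -0.03]
shift now-axes [ 0.3751 -0.1802 -0.0033]
turn about tool z -78.49
shift after turn [ 0.2514  0.3316 -0.0043]
head 418 0.06662479369599641
90 28 [-0.00027084  0.00011991] 75.03730704264974 [0.00270572 0.01349284]
110 47 [-0.00063902 -0.00030971] 72.80493993612248 [0.00377813 0.01584754]
deep 66 [-0.0010329   0.00030047] 73.55475682650052 [0.00493097 0.01878478]
```

The slot, measured from depth as 18.8 × 4.9 mm, now lies at −106.4°. That gives q ≈ 1.61, so the screw is at its stop. Now I take the driver back to the block.

```bash
python3 -m handwheel '[[0.01,0,0,0,0,0,-8],[0.01,0,0,0,0,0,-10],[0.01,0,0,0,0,0,-10],[0.01,0,0,0,0,0,-10],[0.01,0,0,0,0,0,-10],[0.01,0,0,0,0,0,-10],[0.01,0,0,0,0,0,-10],[0.01,0,0,0,0,0,-10.5],[0.01,0,0,0,0,0,0],[0.01,0,0,0,0,0,0]]' 60 | grep pos; python3 -m handwheel '[[0.01,0.0157,0.0207,0,0,0,0],[0.01,0.0314,0.0414,-0.001,0,0,0],[0.01,0.0314,0.0414,-0.001,0,0,0],[0.01,0.0314,0.0414,-0.001,0,0,0],[0.01,0.0314,0.0414,0,0,0,0],[0.01,0.0314,0.0414,0,0,0,0],[0.01,0.0314,0.0414,0,0,0,0],[0.01,0.0314,0.0414,0,0,0,0],[0.01,0.0157,0.0207,0,0,0,0],[0.01,0,0,0,0,0,0],[0.01,0,0,0,0,0,0],[0.01,0,0,0,0,0,0]]' 60| grep -E "time|pos|ft"
python3 - <<'E'
from h import *
need(.4898,.1741,.27,50.48)
c=ctrl.camera_info("wrist");im,d=ctrl.get_image("wrist");np.savez("wrist9.npz",im=im,d=d,**{k:c[k] for k in("R","t","intrinsics","D")})
o=np.load("wrist2.npz")["im"]  # same view before: compare driver's silhouette
m=lambda i:cv2.cvtColor(i,cv2.COLOR_BGR2GRAY)
for i,im_ in(("before",o),("now",im)):
    g=m(im_)[180:222,285:360]
    for row in(193-180,196-180,200-180,206-180):print(i,row+180,g[row,20:52].tolist())
E
```

```text
position: [0.4731, -0.242, 0.2672]
time: 27.02
position: [0.4907, 0.1716, 0.2709]
ft_force: [0.3, -0.6, -1.1]
pos [0.4907 0.1716 0.2709] y-axis ang 50.3 tilt [ 0.0002 -0.0001] t 27.02 q [-0.7   0.02  0.32  1.71 -0.    1.42  0.5 ]
shift now-axes [0.0023 0.0014 0.0009]
turn about tool z -0.18
shift after turn [0.0023 0.0014 0.0009]
before 193 [164, 167, 181, 190, 191, 189, 175, 148, 127, 124, 133, 138, 134, 104, 74, 70, 82, 149, 184, 188, 185, 179, 173, 173, 176, 179, 183, 190, 197, 200, 201, 203]
before 196 [163, 175, 187, 192, 191, 188, 185, 184, 184, 185, 183, 181, 178, 166, 140, 130, 153, 176, 184, 184, 180, 175, 173, 175, 178, 182, 188, 196, 199, 200, 202, 204]
before 200 [173, 186, 191, 191, 189, 186, 181, 163, 136, 118, 111, 105, 100, 96, 90, 87, 85, 84, 85, 84, 85, 92, 121, 158, 179, 188, 195, 200, 200, 203, 203, 203]
before 206 [188, 191, 191, 188, 179, 157, 135, 130, 125, 108, 87, 76, 72, 72, 70, 67, 67, 66, 64, 64, 71, 78, 83, 85, 96, 151, 190, 201, 203, 204, 201, 198]
now 193 [169, 164, 164, 177, 188, 191, 190, 188, 185, 178, 178, 181, 165, 119, 76, 70, 83, 148, 183, 187, 188, 186, 181, 174, 172, 175, 178, 182, 188, 196, 199, 200]
now 196 [166, 163, 171, 184, 191, 192, 189, 186, 184, 185, 185, 182, 177, 164, 141, 137, 135, 157, 180, 185, 187, 183, 175, 172, 173, 178, 181, 187, 195, 199, 200, 202]
now 200 [163, 169, 183, 190, 191, 189, 183, 163, 134, 118, 110, 105, 100, 96, 91, 87, 85, 85, 84, 85, 85, 91, 119, 154, 174, 180, 185, 194, 199, 200, 202, 204]
now 206 [171, 185, 191, 191, 183, 159, 135, 130, 124, 108, 87, 76, 72, 72, 70, 67, 66, 66, 64, 65, 70, 79, 83, 84, 97, 159, 194, 199, 200, 203, 204, 202]
```

The driver's silhouette in the grip is unchanged, so the old pose fits again.

```bash
python3 -m handwheel '[[0.01,0.0023,0.0014,0.01,0,0,0],[0.01,0,0,0.025,0,0,0],[0.01,0,0,0.025,0,0,0],[0.01,0,0,0.012,0,0,0],[0.01,0,0,0,0,0,0],[0.01,0,0,0,0,0,0],[0.01,0,0,0,0,0,0]]' 60 | grep pos;  python3 -c "
from h import *
need(.4898,.1741,.1095,50.48)"
```

```text
position: [0.4901, 0.176, 0.1998]
pos [0.4901 0.176  0.1998] y-axis ang 50.48 tilt [0.0017 0.0009] t 27.95 q [-0.7   0.05  0.32  1.81 -0.02  1.28  0.5 ]
shift now-axes [-0.0009 -0.0019  0.0903]
turn about tool z 0.0
shift after turn [-0.0009 -0.0019  0.0903]
```

```bash
python3 -m handwheel '[[0.01,-0.0008,-0.0017,0.004,0,0,0],[0.01,0,0,0,0,0,0],[0.01,0,0,0.012,0,0,0],[0.01,0,0,0.01,0,0,0],[0.01,0,0,0,0,0,0],[0.01,0,0,0,0,0,0]]' 60 | grep -E "pos|ft"; python3 -m handwheel '[[0.01,0,0,0.012,0,0,0],[0.01,0,0,0.014,0,0,0],[0.01,0,0,0.014,0,0,0],[0.01,0,0,0.012,0,0,0],[0.01,0,0,0.005,0,0,0],[0.01,0,0,0,0,0,0],[0.01,0,0,0,0,0,0]]' 60 | grep -E "pos|ft"; python3 -c "
from h import *
need(.4898,.1741,.1095,50.48)"
```

```text
position: [0.4891, 0.174, 0.1727]
ft_force: [0.1, 0.4, -0.6]
position: [0.4894, 0.1742, 0.1162]
ft_force: [-0.3, 0.6, -1.5]
pos [0.4894 0.1742 0.1162] y-axis ang 50.49 tilt [0.0009 0.0005] t 29.57 q [-0.69  0.12  0.32  1.92 -0.04  1.11  0.53]
shift now-axes [-0.0003  0.0002  0.0067]
turn about tool z 0.01
shift after turn [-0.0003  0.0002  0.0067]
```

```bash
python3 -m handwheel '[[0.01,0,0,0.003,0,0,0],[0.01,0,0,0.003,0,0,0],[0.01,0,0,0,0,0,0],[0.01,0,0,0,0,0,0]]' 60 | grep -E "pos|ft"; python3 -m handwheel '[[0.01,0,0,0.0007,0,0,0],[0.01,0,0,0,0,0,0],[0.01,0,0,0,0,0,0]]' 60 | grep -E "pos|ft"
```

```text
position: [0.489, 0.1739, 0.1097]
ft_force: [0.1, 0.5, -1.0]
position: [0.4891, 0.174, 0.1095]
ft_force: [-1.9, -1.4, 4.0]
```

Contact with the block: the collar is down. I release slowly and rise.

```bash
python3 -m handwheel '[[0.04,0,0,0,0,0,0],[0.04,0,0,0,0,0,0],[0.06,0,0,0,0,0,0],[0.06,0,0,0,0,0,0],[0.08,0,0,0,0,0,0],[0.08,0,0,0,0,0,0],[0.08,0,0,0,0,0,0]]' 20 | grep -E "pos|ft|grip"; python3 -m handwheel '[[0.08,0,0,-0.01,0,0,0],[0.08,0,0,-0.03,0,0,0],[0.08,0,0,-0.05,0,0,0],[0.08,0,0,-0.06,0,0,0],[0.08,0,0,-0.05,0,0,0],[0.08,0,0,0,0,0,0],[0.08,0,0,0,0,0,0],[0.08,0,0,0,0,0,0]]' | grep -E "time|pos|ft|grip"
python3 - <<'E'
from h import *
c=ctrl.camera_info("wrist");im,d=ctrl.get_image("wrist")
u,v=proj(c,[[.489,.175,.12]])[0].astype(int)
vs,us=np.mgrid[v-60:v+60,u-60:u+60];o,r=ray(c,np.c_[us.ravel(),vs.ravel()]);P=o+r*d[vs,us].ravel()[:,None];z=P[:,2]
for lo,hi in((.157,.168),(.08,.09)):
    t=P[(z>lo)&(z<hi)];print(len(t),np.median(t[:,2]),cv2.minAreaRect((t[:,:2]*1000).astype(np.float32)))
print("top z max",np.percentile(z,99.8))
ct=ctrl.camera_info("top");t,_=ctrl.get_image("top");a=np.load("top.npz")["im"]
for n,p in(("shaker",(313,153)),("timer",(357,156)),("tape",(193,254))):
    w=np.s_[p[1]-28:p[1]+28,p[0]-28:p[0]+28];print(n,"diff",np.abs(t[w].astype(int)-a[w]).max(2).__gt__(40).sum())
E
```

```text
position: [0.489, 0.174, 0.1091]
ft_force: [0.1, 0.1, 0.3]
grip_width: 0.892
grip_force: 0.0
time: 32.33
position: [0.4883, 0.1737, 0.3076]
ft_force: [-0.5, 0.7, -0.6]
grip_width: 0.914
grip_force: 0.0
443 0.16044842377981794 ((488.3983154296875, 175.0877227783203), (21.157339096069336, 20.880617141723633), 50.31513977050781)
3511 0.08563782948346188 ((488.7681884765625, 175.072998046875), (75.21617126464844, 75.35966491699219), 73.50029754638672)
top z max 0.4705676657396449
shaker diff 0
timer diff 0
tape diff 1528
```

The driver's top is at 160.4 mm, as at the start, centred and upright in the block. The tape difference is only the arm's shadow and view; the arm never came near it.

```bash
python3 -c "
from bench import ctrl
print(ctrl.close_job())"
```

```text
the job is handed in; nothing more can be done
None
```

The hatch screw is turned to its stop (about 1.61 rad measured), the screwdriver stands upright and fully down in the wooden block again, and the job is handed in; no verdict was returned, and though the arm never worked near the tape roll, a final picture check confirmed only the salt shaker and timer unmoved.

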